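# Hang the router-bit hanger on the tool rail and slide it to the pointer

## Task

The wooden router-bit hanger lies on its back on the bench. Stand it upright on its foot on the bench and let go of it, then take it again and hook it onto the round bar of the tool rail at least 110 mm to either side of the pointer. Slide it along the bar, without unhooking it, until its middle is in line with the pointer, leave it hanging freely there, and do not disturb the other things on the bench.

Things in the scene. Friction and masses are not known exactly. Their poses are not given: they have to be found in the camera images.
- block_mid (a point): Centre of the wooden block of the router-bit hanger (0.27 kg). Hanger axes: z from foot to grip plate, y along its width (along the bar when hung), x to the hook's open side. Block 44 (x) x 52 (y) x 64 mm (z); its foot is the face at -z. It starts lying on its -x face, x up, this point 22 mm above the bench (z = 0), z level, roughly to world +y. Mass centre 15 mm towards the grip.
- hook_seat (a point): Point on the hanger's centre line 123.5 mm above the foot (axes as block_mid); lies on the bar's axis when hung fully down. Hook: 5 mm strap 20 mm wide (y) rises from the block on -x; inverted-V roof, inner apex 132 mm above the foot; lip on +x ends at 104 mm; 26 mm between strap and lip. The bar enters sideways from +x, 70 to 104 mm above the foot (below are bit shanks).
- grip_mid (a point): Centre of the hanger's upright grip plate, 161 mm above the foot: plate 12 mm thick (x), 44 mm wide (y), from 139 to 183 mm above the foot. Axes as block_mid.
- hanger: The whole router-bit hanger; origin at the centre of the foot's underside, axes as block_mid.
- rail: Fixed tool rail: round steel bar, 12 mm thick, axis 150 mm above the bench, between wooden posts 170 mm tall; the hanger's middle can be up to 175 mm from the bar's middle. Origin on the bench under the bar's middle; y along the bar, x level across it, away from the robot. A batten 20 mm high lies 70 to 100 mm behind the bar (+x); the robot's side is open.
- rail_mid (a point): Middle of the bar, on its axis, 150 mm above the bench; axes as rail.
- pointer: Fixed steel pointer on the batten behind the bar, a cone-ended pin 125 mm above the bench that points at the bar. Its axes are parallel to the rail's; its origin lies on the bench at the bar's line (directly under the bar's axis) and at the pointer's place along the bar.
- pointer_tip (a point): Tip of the pointer, 36 mm behind the bar's axis (+x of the rail), 125 mm above the bench; its place along the bar is the mark.
- case: Bystander: green router bit case, 100 x 150 x 46 mm. Origin under its centre.
- edge_guide: Bystander: aluminium edge guide with two rods, bar 22 x 200 x 40 mm. Origin under the bar's centre.
- sander: Bystander: grey sanding block, 65 x 110 x 38 mm. Origin under its centre.
- clamp1: Bystander: red spring clamp, about 135 x 85 x 24 mm, lying flat. Origin under its pivot.
- clamp2: Bystander: a second red spring clamp like the first.
- square: Bystander: small try square lying flat under the bar, stock 85 x 18 x 14 mm, thin steel blade 150 mm along the bar. Origin under the stock's centre.
There are look-alikes about, which are no part of the job. Leave any blue or purple look-alike of the hanger alone.

How it is judged:
On the way, in this order (a step that is already met when the one before it is completed fails the run):
1. the hanger stands upright on its foot on the bench, let go (angle between hanger's own z axis and vertical below 0.1 rad and height (world z) of hanger below 0.008 m and contact force between hanger and the fingers below 0.1 N and linear speed of hanger below 0.03 m/s), for 0.2 s.
2. the hanger is hooked on the bar, 90 mm or more to one side of the pointer (x of hook_seat in the frame of rail between -0.015 and 0.015 m and z of hook_seat in the frame of rail between 0.142 and 0.162 m and y of hook_seat in the frame of rail between -0.2 and 0.2 m and (y of hook_seat in the frame of pointer above 0.09 m or y of hook_seat in the frame of pointer below -0.09 m)), for 0.1 s.
3. the hanger, still hooked on the bar, has slid to within 60 mm of the pointer (x of hook_seat in the frame of rail between -0.015 and 0.015 m and z of hook_seat in the frame of rail between 0.142 and 0.162 m and y of hook_seat in the frame of pointer between -0.06 and 0.06 m), for 0.1 s.
At the end, for the whole second after the job is handed in: The hanger hangs on the bar by its hook, fully down (hook seat within 8 mm of the bar's axis across and about 6 mm in height), upright within about 9 degrees, at rest, its middle within 10 mm of the pointer along the bar, and let go (x of hook_seat in the frame of rail between -0.008 and 0.008 m and z of hook_seat in the frame of rail between 0.142 and 0.156 m and y of hook_seat in the frame of pointer between -0.01 and 0.01 m and angle between hanger's own z axis and vertical below 0.15 rad and contact force between hanger and rail above 0.5 N and linear speed of hanger below 0.03 m/s); the robot touches nothing.
It fails at once if a bystander is moved more than 40 mm (distance of any of case, edge_guide, sander, clamp1, clamp2, square from where it was at the start of the episode above 0.04 m).
It fails at once if the hanger is hooked on or off the bar within 75 mm of the pointer (x of hook_seat in the frame of rail between -0.02 and 0.02 m and z of hook_seat in the frame of rail between 0.17 and 0.2 m and y of hook_seat in the frame of pointer between -0.075 and 0.075 m).
It also fails if it takes over 66 s, if anything falls off the work surface, if the arm or the gripper's body presses on something with over 40 N, if the wrist force passes 120 N, or if a joint passes its speed limit or range.

## Robot

A 6-joint arm with a two-finger parallel gripper is mounted at the origin on the work surface. World frame = base frame: x ahead of the robot, y to its left, z up, the work surface at z = 0. Lengths are in m, angles in rad, forces in N, time in s.
With the tool pointing down it reaches from about 0.325 to 0.85 m from the base axis. Payload 4.4 kg.
Tool frame: the origin (TCP) lies at the very end of the fingers, on their centre line; the grasp point (between the pads) lies 19 mm behind it (robot.grasp_offset is the distance from the TCP to the grasp point, in m); z points along the fingers, y is the line along which they close (so a half turn about z gives the same grasp; the last joint's range is limited). The gripper opens to 94 mm and grips with 3 to 60 N. Pads are 16 mm wide; open, the fingers measure 119 mm over their backs; the gripper's body (75 mm by 177 mm) begins 78 mm behind the grasp point.
Start: joints at [-1.27, 0.207, 1.542, -0, 1.393, -0.15], TCP at [0.251, -0.517, 0.205] pointing down, gripper open.
Joint ranges: [-2.73, 2.73], [-0.86, 2.22], [0.23, 2.46], [-1.11, 4.25], [0.08, 2.63], [-2.82, 2.82]. Speed limits (rad/s): [2.79, 2.79, 3.14, 3.14, 3.14, 3.14].

## Interface

Orientations are given as a unit quaternion [w, x, y, z].
In Python, from cell import robot, imaging, close_job gives the robot as it stands. The module is installed in compiled form; this text tells all that it offers.
- The arm moves only by the shell command python3 -m creep 'ROWS' [OPENING] [FORCE]. ROWS is a JSON object of lists of equal length, an entry for each row: "xyz": the shift along the world's x, y, z in mm, a list of three; "twist": the turn, a rotation vector about the world's x, y, z in rad, a list of three. A call has 1 to 20 rows; each row shifts and turns the commanded pose from where the row before left it; what a row does not reach is not made up. A row lasts 1/12 s, in which the tool goes at most 41.7 mm and 7.16 degrees, less where a joint would pass 70% of its speed; a pose out of reach is approached as far as the arm can. A call with a gripper value outside its range is refused whole. OPENING is the opening in per cent of the stroke, from 0 (shut) to 100 (fully open), set as the call begins (- or left out, the last holds). The fingers move at their own pace and stop on an object; FORCE is the grip in N (left out, the last holds). Time passes only in rows, so rows that do not move let the fingers close. It gives the time, the measured TCP pose, the force, the opening and the grip force at its end, in the units of the state.
- robot.read_state(): the state, without advancing time (a new reading comes with each control period).
- imaging.read_camera(name): name is "side" or "top"; returns a dict with "img" (400x640x3 uint8, red, green, blue), "range_z" (400x640 float32, m along the optical axis (not along the pixel's ray), 0 where there is no reading), "fovy" (degrees; the focal length in pixels is half the picture's height over the tangent of half this angle, whatever the lens; pixels are square), "cx", "cy" (the principal point, pixels), "distortion" ([k1, k2, p1, p2, k3] as OpenCV has them; the pictures are not rectified), "view" (4x4, takes a point from world to camera coordinates). Camera axes: x right, y down, z forward; pixel columns grow to the right and rows downward; lengths in m; the calibration is good to about 2 mm. A picture is of the moment at which its call begins.
- close_job(): hands the job in; it is judged then, once.
The state is a dict: "time": time; "joint_positions": joint angles; "joint_vel": joint speeds; "joint_efforts": joint torques, N m; "position": TCP position; "eef_rot": TCP orientation; "ft_force": force on the tool from outside, world axes, zero at the start; "torque": the same for the moment, N m; "gripper_width": opening from 0.0 (shut) to 1.0 (fully open); "grip_force": force on a finger pad.
Only numpy, scipy, OpenCV 4.12 (cv2) and the standard library are available. Lean on these libraries where they do the work, as an engineer would, in place of code of your own. Each camera call takes 0.05 s, during which the arm holds its last target. There are 200 camera calls.

## Working session

There is one attempt and no reset: what is moved stays moved. The work goes in short steps, Python scripts to look and compute and a shell command to move; the robot and the scene stay as the last step left them, time stands still between calls to the robot, and variables do not carry over. Pictures are saved under pics/ and viewed, at most 10 in all, crops included, and the job is handed in when it is done.

```bash
mkdir -p pics
cat > h.py <<'E'
import numpy as np, cv2
from cell import robot, imaging
def cam(n):
    c=imaging.read_camera(n); h=c['img'].shape[0]
    f=h/2/np.tan(np.radians(c['fovy'])/2)
    c['K']=np.array([[f,0,c['cx']],[0,f,c['cy']],[0,0,1]]); c['D']=np.array(c['distortion'],float); c['V']=np.array(c['view']); return c
def ray(c,uv):
    p=cv2.undistortPoints(np.array(uv,float).reshape(-1,1,2),c['K'],c['D']).reshape(-1,2)
    d=np.c_[p,np.ones(len(p))]@c['V'][:3,:3]; o=-c['V'][:3,:3].T@c['V'][:3,3]; return o,d
def onz(c,uv,z):
    o,d=ray(c,uv); return o+d*((z-o[2])/d[:,2])[:,None]
def cloud(c):
    v,u=np.mgrid[:400,:640]; o,d=ray(c,np.stack([u,v],-1).reshape(-1,2))
    return (o+d*c['range_z'].reshape(-1,1)).reshape(400,640,3)
def save(c,n): cv2.imwrite('pics/'+n+'.png',c['img'][:,:,::-1])
E
python3 - <<'E'
from h import *
for n in('top','side'):
    c=cam(n); save(c,n+'0'); print(n,c['fovy'],c['D'],(-c['V'][:3,:3].T@c['V'][:3,3]).round(3), c['V'][2,:3].round(2),(c['range_z']>0).mean())
print(robot.read_state())
E
```

```text
top 46.0298342750327 [-0.08399685  0.          0.          0.          0.        ] [ 0.211 -0.084  1.628] [ 0.16 -0.   -0.99] 0.99613671875
side 52.358556773252786 [0.01734187 0.         0.         0.         0.        ] [0.369 0.718 1.025] [ 0.07 -0.65 -0.76] 0.99592578125
{'time': 0.1, 'joint_positions': array([-1.26949541e+00,  2.07337978e-01,  1.54274982e+00,  1.72837797e-05,
        1.39350954e+00, -1.50517895e-01]), 'joint_vel': array([ 0.0011338 , -0.00125292, -0.00326883, -0.00015162,  0.00022321,
       -0.00056666]), 'joint_efforts': array([-3.75917634e-04, -3.71867537e+01, -2.82293630e+01,  6.98475516e-02,
        3.11214582e-02, -5.24108577e-05]), 'position': array([ 0.25082114, -0.51662862,  0.20443417]), 'eef_rot': array([-1.00013679e-03,  9.74590664e-01,  2.23991145e-01, -6.70158750e-05]), 'ft_force': array([-0.00153624,  0.01841371, -0.31501044]), 'torque': array([ 0.00262777,  0.02517943, -0.03316726]), 'grip_force': 0.0, 'gripper_width': 0.9999876562117157}
```

View pics/top0.png

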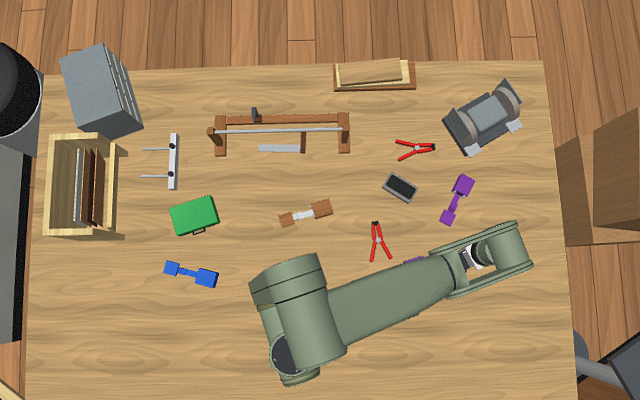

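View pics/side0.png

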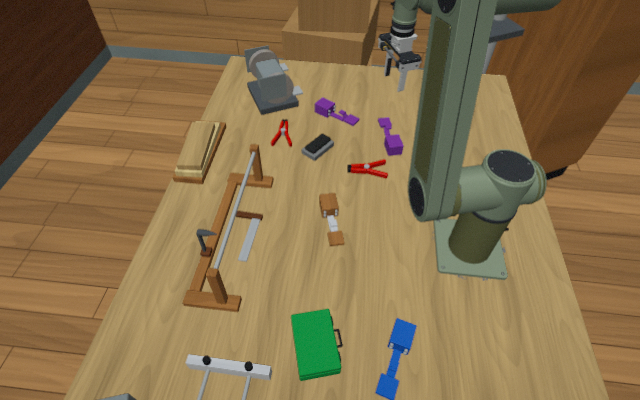

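The top view shows the hanger with its block at about (321,209) and its grip plate at (287,219). The bar runs from (215,131) to (342,128), and the pointer is at about (255,115), with its base on the batten. In the side view the block is at (329,205), the plate at (336,239), and the pointer at (204,238).

Run:
```python
from h import *
from scipy import ndimage
ct=cam('top'); cs=cam('side')
Pt=cloud(ct); Ps=cloud(cs)
for n,c,P,(u0,u1,v0,v1) in(('top',ct,Pt,(270,340,192,232)),('side',cs,Ps,(312,350,188,250))):
    s=P[v0:v1,u0:u1]; hsv=cv2.cvtColor(c['img'],cv2.COLOR_RGB2HSV)[v0:v1,u0:u1]
    m=(s[...,2]>0.008); X=s[m]
    print(n,'hanger pts',len(X),X.min(0).round(3),X.max(0).round(3))
    t=X[X[:,2]>0.038]; r=cv2.minAreaRect((t[:,:2]*1000).astype(np.float32)); print(' block top',r,np.median(t[:,2]).round(4))
    k=(s[...,2]>0.008)&(s[...,2]<0.034)&(s[...,1]>t[:,1].max()+0.06)
    q=s[k]; print(' plate',len(q),cv2.minAreaRect((q[:,:2]*1000).astype(np.float32)),np.median(q[:,2]).round(4))
# bar
for n,c,P in(('top',ct,Pt),('side',cs,Ps)):
    hsv=cv2.cvtColor(c['img'],cv2.COLOR_RGB2HSV)
    m=(P[...,2]>0.145)&(P[...,2]<0.165)&(hsv[...,1]<60)&(P[...,0]>0.3)&(P[...,0]<0.6+0.2)&(abs(P[...,1]-0.05)<0.3)
    l,k=ndimage.label(m,np.ones((3,3))); sz=ndimage.sum(m,l,range(1,k+1)); m=l==1+np.argmax(sz)
    X=P[m]; a=np.polyfit(X[:,1],X[:,0],1); print(n,'bar n',len(X),'x=%.4f*y+%.4f'%tuple(a),'y',X[:,1].min().round(4),X[:,1].max().round(4),'z',X[:,2].max().round(4),np.median(X[:,2]).round(4))
    # posts top
    w=(P[...,2]>0.164)&(P[...,2]<0.178)&(P[...,0]>0.5)&(P[...,0]<0.75)&(P[...,1]>-0.25)&(P[...,1]<0.35)
    l,k=ndimage.label(w,np.ones((3,3)))
    for i in range(1,k+1):
        if (l==i).sum()>5: print('  post',(l==i).sum(),P[l==i].mean(0).round(4))
    # pointer: dark things high behind bar
    w=(P[...,2]>0.11)&(P[...,2]<0.142)&(hsv[...,2]<150)&(hsv[...,1]<90)&(P[...,0]>0.5)&(P[...,0]<0.8)&(P[...,1]>-0.2)&(P[...,1]<0.3)
    l,k=ndimage.label(w,np.ones((3,3)))
    for i in range(1,k+1):
        if (l==i).sum()>3:
            Q=P[l==i]; print('  ptr',len(Q),Q.mean(0).round(4),Q.min(0).round(4),Q.max(0).round(4),np.argwhere(l==i).mean(0))
im=np.hstack([cv2.resize(ct['img'][90:240,200:360],None,fx=3,fy=3,interpolation=2),cv2.resize(cs['img'][190:270,180:260],(320,320),interpolation=2)[:320] if 0 else cv2.resize(cs['img'][185:335,180:280],(300,450),interpolation=2)])
cv2.imwrite('pics/z1.png',im[:,:,::-1])
```

```text
top hanger pts 631 [ 0.211 -0.148  0.008] [0.489 0.087 1.628]
 block top ((338.6023254394531, -97.45066833496094), (219.42088317871094, 132.46978759765625), 25.062454223632812) 0.0437
 plate 3 ((425.29669189453125, 79.94786071777344), (0.9076357483863831, 57.50993347167969), 75.36979675292969) 0.0085
side hanger pts 739 [ 0.369 -0.134  0.008] [0.459 0.718 1.025]
 block top ((385.17169189453125, 291.23065185546875), (59.206077575683594, 852.7112426757812), 6.1779375076293945) 0.0443
 plate 0 ((0.0, 0.0), (0.0, 0.0), 0.0) nan
top bar n 427 x=0.0072*y+0.6700 y -0.1656 0.2521 z 0.164 0.1548
  post 45 [ 0.6679 -0.1764  0.1697]
  post 53 [0.6714 0.2611 0.1698]
  ptr 60 [0.7392 0.1244 0.1305] [0.7099 0.1169 0.1187] [0.7636 0.1315 0.1408] [113.18333333 253.83333333]
side bar n 522 x=0.0064*y+0.6701 y -0.1683 0.2439 z 0.162 0.1546
  post 52 [ 0.6695 -0.177   0.1696]
  post 98 [0.6718 0.2628 0.1683]
  ptr 98 [0.7408 0.1273 0.1286] [0.7085 0.1184 0.1108] [0.7619 0.1352 0.1366] [232.79591837 203.83673469]
  return _methods._mean(a, axis=axis, dtype=dtype,
  ret = ret.dtype.type(ret / rcount)
```

View pics/z1.png

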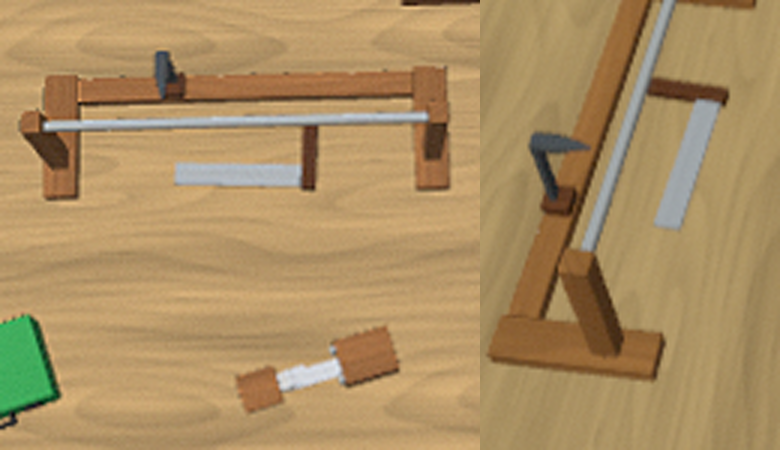

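Run:
```python
from h import *
for n,(u0,u1,v0,v1) in(('top',(270,340,192,232)),('side',(312,350,188,250))):
    c=cam(n);P=cloud(c); g=c['range_z']>0
    s=P[v0:v1,u0:u1]; ok=g[v0:v1,u0:u1]&(s[...,2]<.06)
    t=s[ok&(s[...,2]>0.04)]; r=cv2.minAreaRect((t[:,:2]*1000).astype(np.float32)); print(n,'block top',np.round(r[0],1),np.round(r[1],1),r[2])
    hsv=cv2.cvtColor(c['img'],cv2.COLOR_RGB2HSV)[v0:v1,u0:u1]
    k=ok&(s[...,2]>0.02)&(s[...,2]<.034)&(hsv[...,1]>100)&(s[...,1]>r[0][1]/1000+.075)
    q=s[k]; rq=cv2.minAreaRect((q[:,:2]*1000).astype(np.float32)); print(' plate',len(q),np.round(rq[0],1),np.round(rq[1],1),rq[2],np.median(q[:,2]))
    d=np.array(rq[0])-r[0]; print(' dir',d.round(1),np.hypot(*d),'gamma',np.arctan2(-d[0],d[1]))
    hs=cv2.cvtColor(c['img'],cv2.COLOR_RGB2HSV)
    w=g&(P[...,2]>.115)&(P[...,2]<.135)&(hs[...,2]<150)&(hs[...,1]<90)&(abs(P[...,0]-.72)<.03)&(abs(P[...,1]-.125)<.03)
    Q=P[w]; Q=Q[np.argsort(Q[:,0])]; print(' tip',len(Q)); print(Q[:6].round(4))
```

```text
top block top [417.8 -63.7] [ 52.1 121.7] 15.357266426086426
 plate 159 [391.6  32.1] [43.6 45.2] 14.809173583984375 0.02701025433671722
 dir [-26.3  95.8] 99.31404581380566 gamma 0.2676741596769083
 tip 40
[[0.7095 0.1243 0.1272]
 [0.713  0.1243 0.1272]
 [0.715  0.127  0.1321]
 [0.7169 0.1245 0.126 ]
 [0.7193 0.124  0.1293]
 [0.7205 0.1278 0.126 ]]
side block top [419.2 -67. ] [ 51.7 129.3] 16.24742889404297
 plate 195 [393.   29.1] [44.  46.4] 14.975305557250977 0.02804005117297359
 dir [-26.2  96. ] 99.5535357357874 gamma 0.26619746945535927
 tip 67
[[0.7094 0.1241 0.1239]
 [0.71   0.128  0.1293]
 [0.7144 0.1237 0.127 ]
 [0.715  0.1242 0.123 ]
 [0.7166 0.1247 0.1281]
 [0.7173 0.1251 0.1239]]
```

```bash
python3 -m creep '{"xyz":[[8,37.7,0],[8,37.7,0],[8,37.7,0],[8,37.7,0],[8,37.7,0],[8,37.7,0],[8,37.7,0],[8,37.7,0],[8,37.7,0],[8,37.7,0],[8,37.7,0],[8,37.7,0],[8,37.7,0],[8,37.7,0],[8,37.7,0],[8,37.7,0],[0,0,0],[0,0,0]],"twist":[[0,0,0.0865],[0,0,0.0865],[0,0,0.0865],[0,0,0.0865],[0,0,0.0865],[0,0,0.0865],[0,0,0.0865],[0,0,0.0865],[0,0,0.0865],[0,0,0.0865],[0,0,0.0865],[0,0,0.0865],[0,0,0.0865],[0,0,0.0865],[0,0,0.0865],[0,0,0.0865],[0,0,0],[0,0,0]]}' 100 && python3 -m creep '{"xyz":[[0,0,0],[0,0,0],[0,0,0],[0,0,0],[0,0,0],[0,0,0],[0,0,0],[0,0,0],[0,0,0],[0,0,0]],"twist":[[-0.0948,-0.0256,0],[-0.0948,-0.0256,0],[-0.0948,-0.0256,0],[-0.0948,-0.0256,0],[-0.0948,-0.0256,0],[-0.0948,-0.0256,0],[-0.0948,-0.0256,0],[-0.0948,-0.0256,0],[0,0,0],[0,0,0]]}'
cat > st.py <<'E'
from h import *
from scipy.spatial.transform import Rotation as R
s=robot.read_state(); M=R.from_quat(np.roll(s['eef_rot'],-1)).as_matrix()
print(round(s['time'],2),'pos',(s['position']*1000).round(1),'x',M[:,0].round(3),'y',M[:,1].round(3),'z',M[:,2].round(3),'j',s['joint_positions'].round(2),'F',s['ft_force'].round(1),s['gripper_width'].round(3),round(float(s['grip_force']),1))
E
python3 st.py
```

```text
time: 1.8
position: [0.3788, 0.0877, 0.2055]
eef_rot: [0.0, 0.605, 0.796, -0.0]
ft_force: [-0.7, -1.0, -0.0]
gripper_width: 0.999
grip_force: 0.0
time: 2.63
position: [0.3786, 0.0849, 0.2044]
eef_rot: [0.303, 0.561, 0.734, -0.234]
ft_force: [-0.1, -0.4, 1.2]
gripper_width: 1.002
grip_force: 0.0Traceback (most recent call last):
  File "st.py", line 4, in <module>
    print(round(s['time'],2),'pos',(s['position']*1000).round(1),'x',M[:,0].round(3),'y',M[:,1].round(3),'z',M[:,2].round(3),'j',s['joint_positions'].round(2),'F',s['ft_force'].round(1),s['gripper_width'].round(3),round(float(s['grip_force']),1))
                                                                                                                                                                                          ^^^^^^^^^^^^^^^^^^^^^^^^
AttributeError: 'float' object has no attribute 'round'
```

```bash
sed -i "s/s\['gripper_width'\].round(3)/s['gripper_width']/" st.py; python3 -m creep '{"xyz":[[0,0,-24],[0,0,-24],[0,0,-24],[0,0,-24],[0,0,-24],[3,-11,-12],[3,-11,-12],[3,-11,-12],[3,-11,-12],[3,-11,-12],[3,-11,-12],[0,0,0],[0,0,0]],"twist":[[0,0,0],[0,0,0],[0,0,0],[0,0,0],[0,0,0],[0,0,0],[0,0,0],[0,0,0],[0,0,0],[0,0,0],[0,0,0],[0,0,0],[0,0,0]]}'; python3 st.py
python3 - <<'E'
from h import *
c=cam('side'); cv2.imwrite('pics/g1.png',cv2.resize(c['img'][150:280,260:420],None,fx=4,fy=4)[:,:,::-1])
E
```

```text
time: 3.72
position: [0.3974, 0.0184, 0.0142]
eef_rot: [0.303, 0.563, 0.733, -0.233]
ft_force: [0.4, 0.6, -0.7]
gripper_width: 0.997
grip_force: 0.0
3.72 pos [397.4  18.4  14.2] x [-0.182  0.684 -0.707] y [0.966 0.257 0.   ] z [ 0.182 -0.683 -0.708] j [ 0.44  0.38  2.08 -0.91  1.08  0.8 ] F [ 0.4  0.6 -0.7] 0.9971642942327694 0.0
```

View pics/g1.png

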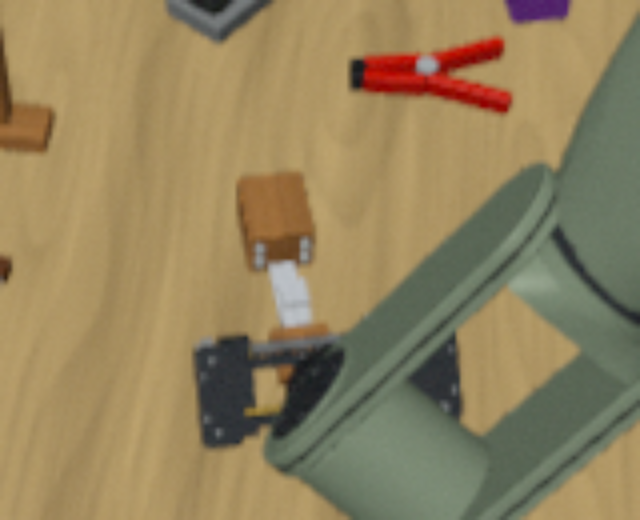

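```bash
python3 -m creep '{"xyz":[[0,0,0],[0,0,0],[0,0,0],[0,0,0],[0,0,0],[0,0,0],[0,0,0],[0,0,0],[0,0,0],[0,0,0]],"twist":[[0,0,0],[0,0,0],[0,0,0],[0,0,0],[0,0,0],[0,0,0],[0,0,0],[0,0,0],[0,0,0],[0,0,0]]}' 15 60 && python3 -m creep '{"xyz":[[0,0,5],[0,0,10],[0,0,15],[0,0,20],[0,0,20],[0,0,20],[0,0,20],[0,0,20],[0,0,14],[0,0,6],[0,0,0]],"twist":[[0,0,0],[0,0,0],[0,0,0],[0,0,0],[0,0,0],[0,0,0],[0,0,0],[0,0,0],[0,0,0],[0,0,0],[0,0,0]]}'; python3 st.py
```

```text
time: 4.6
position: [0.397, 0.02, 0.0134]
eef_rot: [0.304, 0.561, 0.734, -0.233]
ft_force: [-0.3, 1.1, 0.4]
gripper_width: 0.462
grip_force: 60.0
time: 5.52
position: [0.3977, 0.0204, 0.1649]
eef_rot: [0.304, 0.562, 0.734, -0.231]
ft_force: [-0.3, -0.1, -1.4]
gripper_width: 0.457
grip_force: 60.0
5.52 pos [397.7  20.4 164.9] x [-0.183  0.684 -0.706] y [0.965 0.261 0.003] z [ 0.187 -0.681 -0.708] j [ 0.44  0.05  2.04 -0.8   1.32  0.5 ] F [-0.3 -0.1 -1.4] 0.45671918273467543 60.0
```

```bash
python3 -m creep '{"xyz":[[0,0,2],[0,0,2],[0,0,0],[0,0,0],[0,0,0],[0,0,0],[0,0,0],[0,0,0],[0,0,0],[0,0,0],[0,0,0],[0,0,0],[0,0,0],[0,0,0],[0,0,0],[0,0,0],[0,0,0],[0,0,0],[0,0,0]],"twist":[[0.0948,0.0256,0],[0.0948,0.0256,0],[0.0948,0.0256,0],[0.0948,0.0256,0],[0.0948,0.0256,0],[0.0948,0.0256,0],[0.0948,0.0256,0],[0.0948,0.0256,0],[0.0948,0.0256,0],[0.0948,0.0256,0],[0.0948,0.0256,0],[0.0948,0.0256,0],[0.0948,0.0256,0],[0.0948,0.0256,0],[0.0948,0.0256,0],[0.0948,0.0256,0],[0,0,0],[0,0,0],[0,0,0]]}'; python3 st.py
python3 - <<'E'
from h import *
c=cam('side'); cv2.imwrite('pics/g2.png',cv2.resize(c['img'][80:300,230:450],None,fx=2.6,fy=2.6)[:,:,::-1])
E
```

```text
time: 7.1
position: [0.3965, 0.0202, 0.1671]
eef_rot: [-0.304, 0.561, 0.734, 0.232]
ft_force: [0.1, 0.5, -3.0]
gripper_width: 0.461
grip_force: 60.0
7.1 pos [396.5  20.2 167.1] x [-0.185  0.683  0.706] y [ 0.965  0.262 -0.   ] z [-0.185  0.682 -0.708] j [-0.6   0.23  1.83  0.48  1.72 -0.96] F [ 0.1  0.5 -3. ] 0.46133530579245 60.0
```

View pics/g2.png

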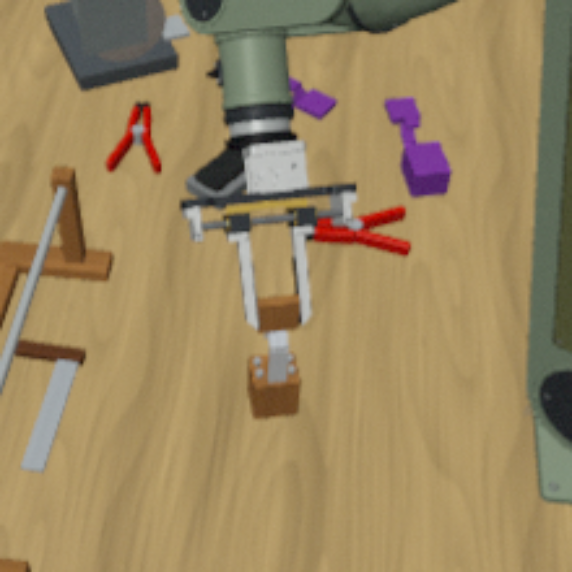

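The hanger hangs upright in the gripper. The block is at (275,385) in the crop, the plate at (279,312), and the clamps and square are clear.

```bash
cat > tilt.py <<'E'
from h import *
c=cam('side');P=cloud(c);g=c['range_z']>0
hs=cv2.cvtColor(c['img'],cv2.COLOR_RGB2HSV); v,u=np.mgrid[:400,:640]
m=g&(u>318)&(u<352)&(v>190)&(v<245)&(P[...,2]>0.008)&(hs[...,1]>110)
X=P[m]; z=np.array([-.263,.965]);  # horizontal dir of hanger's back
pr=X[:,:2]@z; lo=X[:,2]<.11
top=X[:,2]; 
for nm,k in(('block',lo),('plate',~lo)):
    Y=X[k]; p=Y[:,:2]@z; print(nm,len(Y),'z',Y[:,2].min().round(4),np.percentile(Y[:,2],97).round(4),'back',p.max().round(4),np.percentile(p,50).round(4))
    F=Y[(p>np.percentile(p,97)-.006)]; A=np.c_[F[:,2],np.ones(len(F))]; q=F[:,:2]@z; a=np.linalg.lstsq(A,q,rcond=None)[0]; print('  slope d(back)/dz',a.round(4),len(F),'x,y',F[:,:2].mean(0).round(4))
E
python3 tilt.py
```

```text
block 319 z 0.0176 0.0836 back -0.0703 -0.0739
  slope d(back)/dz [-0.0015 -0.0731] 227 x,y [0.3941 0.0315]
plate 205 z 0.1536 0.2025 back -0.0849 -0.089
  slope d(back)/dz [ 0.0028 -0.0893] 172 x,y [0.3963 0.016 ]
```

```bash
python3 -m creep '{"xyz":[[0,0,-8],[0,0,-6],[0,0,-3],[0,0,-1],[0,0,-1],[0,0,0],[0,0,0]],"twist":[[0,0,0],[0,0,0],[0,0,0],[0,0,0],[0,0,0],[0,0,0],[0,0,0]]}'; python3 tilt.py; python3 st.py
```

```text
time: 7.78
position: [0.3968, 0.0203, 0.1508]
eef_rot: [-0.305, 0.56, 0.734, 0.234]
ft_force: [-1.8, -2.2, 9.7]
gripper_width: 0.464
grip_force: 60.0
block 286 z 0.008 0.0673 back -0.0694 -0.0737
  slope d(back)/dz [-0.0028 -0.073 ] 201 x,y [0.3933 0.0314]
plate 201 z 0.1388 0.1849 back -0.0851 -0.089
  slope d(back)/dz [-0.0161 -0.0863] 172 x,y [0.396  0.0158]
7.83 pos [396.9  20.3 150.8] x [-0.187  0.68   0.709] y [0.965 0.263 0.001] z [-0.186  0.684 -0.705] j [-0.61  0.25  1.84  0.48  1.69 -0.98] F [-1.6 -2.2  9.2] 0.46135890049396605 60.0
```

```bash
python3 -m creep '{"xyz":[[0,0,1],[0,0,0],[0,0,0],[0,0,0],[0,0,0],[0,0,0],[0,0,0]],"twist":[[0,0,0],[0,0,0],[0,0,0],[0,0,0],[0,0,0],[0,0,0],[0,0,0]]}' 100 && python3 -m creep '{"xyz":[[1.4,-5,5.3],[2.8,-10.2,10.6],[2.8,-10.2,10.6],[2.8,-10.2,10.6],[2.8,-10.2,10.6],[2.8,-10.2,10.6],[2.8,-10.2,10.6],[2.8,-10.2,10.6],[0,0,0],[0,0,0]],"twist":[[0,0,0],[0,0,0],[0,0,0],[0,0,0],[0,0,0],[0,0,0],[0,0,0],[0,0,0],[0,0,0],[0,0,0]]}'; python3 tilt.py; python3 st.py;  python3 - <<'E'
from h import *
c=cam('side');P=cloud(c);g=c['range_z']>0; v,u=np.mgrid[:400,:640]
m=g&(u>305)&(u<365)&(v>170)&(v<260)&(P[...,2]>.176)&(P[...,2]<.2)&(cv2.cvtColor(c['img'],cv2.COLOR_RGB2HSV)[...,1]>110)
r=cv2.minAreaRect((P[m][:,:2]*1000).astype(np.float32));print('plate top',m.sum(),r,P[m][:,2].max())
E
```

```text
time: 8.42
position: [0.397, 0.02, 0.1493]
eef_rot: [-0.304, 0.561, 0.734, 0.233]
ft_force: [0.3, -0.2, -0.9]
gripper_width: 0.921
grip_force: 0.0
time: 9.25
position: [0.4185, -0.0572, 0.2293]
eef_rot: [-0.303, 0.562, 0.734, 0.233]
ft_force: [-0.2, -0.5, 0.1]
gripper_width: 1.0
grip_force: 0.0
block 293 z 0.0081 0.0669 back -0.07 -0.0739
  slope d(back)/dz [-0.0082 -0.0728] 207 x,y [0.3938 0.0315]
plate 215 z 0.1367 0.1855 back -0.0862 -0.0892
  slope d(back)/dz [-0.0048 -0.0883] 177 x,y [0.3975 0.016 ]
9.3 pos [417.9 -56.5 228.8] x [-0.185  0.682  0.707] y [0.965 0.261 0.001] z [-0.184  0.683 -0.707] j [-0.7   0.25  1.65  0.44  1.89 -0.96] F [-0.6  0.  -0. ] 0.9989445601710877 0.0
plate top 78 ((398.9158935546875, 10.240219116210938), (43.39110565185547, 16.3360595703125), 12.044724464416504) 0.18619917386887697
```

```bash
python3 -m creep '{"xyz":[[-2.4,8.4,1],[-2.4,8.4,1],[-2.4,8.4,0],[-2.4,8.4,0],[-2.4,8.4,0],[-2.4,8.4,0],[-2.4,8.4,0],[-2.4,8.4,0],[0,0,0],[0,0,0],[0,0,0]],"twist":[[-0.0948,-0.0256,0],[-0.0948,-0.0256,0],[-0.0948,-0.0256,0],[-0.0948,-0.0256,0],[-0.0948,-0.0256,0],[-0.0948,-0.0256,0],[-0.0948,-0.0256,0],[-0.0948,-0.0256,0],[0,0,0],[0,0,0],[0,0,0]]}'; python3 st.py
```

```text
time: 10.27
position: [0.3983, 0.0109, 0.2303]
eef_rot: [-0.001, 0.607, 0.795, -0.0]
ft_force: [0.5, 0.3, -0.5]
gripper_width: 1.0
grip_force: 0.0
10.27 pos [398.3  10.9 230.3] x [-0.263  0.965  0.001] y [ 0.965  0.263 -0.001] z [-0.001  0.001 -1.   ] j [-0.19 -0.21  1.9   0.    1.45 -0.46] F [ 0.5  0.3 -0.5] 1.000069931619891 0.0
```

```bash
python3 -m creep '{"xyz":[[0,0,-14],[0,0,-20],[0,0,-20],[0,0,-16],[0,0,-10],[0,0,-4],[0,0,0],[0,0,0]],"twist":[[0,0,0],[0,0,0],[0,0,0],[0,0,0],[0,0,0],[0,0,0],[0,0,0],[0,0,0]]}' && python3 -m creep '{"xyz":[[0,0,0],[0,0,0],[0,0,0],[0,0,0],[0,0,0],[0,0,0],[0,0,0],[0,0,0]],"twist":[[0,0,0],[0,0,0],[0,0,0],[0,0,0],[0,0,0],[0,0,0],[0,0,0],[0,0,0]]}' 20 50; python3 st.py; python3 tilt.py
```

```text
time: 10.93
position: [0.3994, 0.01, 0.1473]
eef_rot: [0.0, 0.608, 0.794, 0.0]
ft_force: [-0.7, -0.4, 0.0]
gripper_width: 0.998
grip_force: 0.0
time: 11.6
position: [0.3988, 0.0107, 0.147]
eef_rot: [0.0, 0.607, 0.794, 0.0]
ft_force: [0.3, -0.2, -0.2]
gripper_width: 0.473
grip_force: 0.2
11.6 pos [398.8  10.7 147. ] x [-0.262  0.965  0.   ] y [0.965 0.262 0.   ] z [ 0.  0. -1.] j [-0.19 -0.12  2.01  0.    1.25 -0.46] F [ 0.3 -0.2 -0.2] 0.47263158642076575 0.2
block 289 z 0.0083 0.0658 back -0.0695 -0.0739
  slope d(back)/dz [-0.0058 -0.0729] 202 x,y [0.3936 0.0315]
plate 205 z 0.1396 0.1855 back -0.0669 -0.0891
  slope d(back)/dz [ 0.0596 -0.0985] 166 x,y [0.3958 0.016 ]
```

```bash
python3 -m creep '{"xyz":[[0,0,0],[0,0,0],[0,0,0],[0,0,8],[0,0,16],[0,0,16],[0,0,16],[0,0,8],[0,0,0]],"twist":[[0,0,0],[0,0,0],[0,0,0],[0,0,0],[0,0,0],[0,0,0],[0,0,0],[0,0,0],[0,0,0]]}' && python3 -m creep '{"xyz":[[14,-2.4,0],[14,-2.4,0],[14,-2.4,0],[14,-2.4,0],[14,-2.4,0],[14,-2.4,0],[14,-2.4,0],[14,-2.4,0],[14,-2.4,0],[14,-2.4,0],[14,-2.4,0],[14,-2.4,0],[14,-2.4,0],[0,0,0],[0,0,0],[0,0,0]],"twist":[[0,0,0.1],[0,0,0.1],[0,0,0.1],[0,0,0.1],[0,0,0.1],[0,0,0.1],[0,0,0.1],[0,0,0.1],[0,0,0.1],[0,0,0.1],[0,0,0.1],[0,0,0.1],[0,0,0.1],[0,0,0],[0,0,0],[0,0,0]]}'; python3 st.py;python3 - <<'E'
from h import *
c=cam('side'); cv2.imwrite('pics/g3.png',cv2.resize(c['img'][80:300,180:400],None,fx=2.6,fy=2.6)[:,:,::-1])
E
```

```text
time: 12.4
position: [0.4002, 0.0104, 0.213]
eef_rot: [0.002, 0.607, 0.794, 0.001]
ft_force: [0.3, -0.4, -2.0]
gripper_width: 0.463
grip_force: 50.0
time: 13.73
position: [0.5795, -0.0202, 0.2097]
eef_rot: [-0.002, 0.004, 1.0, 0.0]
ft_force: [-1.0, 0.9, -1.3]
gripper_width: 0.468
grip_force: 50.0
13.73 pos [579.5 -20.2 209.7] x [-1.     0.008  0.003] y [0.008 1.    0.001] z [-0.003  0.001 -1.   ] j [-0.18  0.22  1.52  0.    1.41 -1.75] F [-1.   0.9 -1.3] 0.4679270448212907 50.0
```

View pics/g3.png

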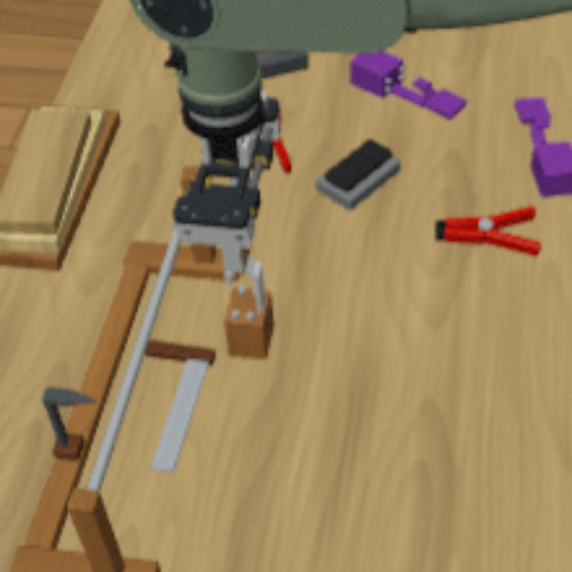

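The hanger hangs upright in front of the bar, hook side towards it (block at (248,325) in the crop). The square and the clamps look untouched.

```bash
cat > blk.py <<'E'
from h import *
for n in('side','top'):
    c=cam(n);P=cloud(c);g=c['range_z']>0
    hs=cv2.cvtColor(c['img'],cv2.COLOR_RGB2HSV)
    s=robot.read_state()['position']
    m=g&(abs(P[...,0]-s[0])<.04)&(abs(P[...,1]-s[1])<.045)&(P[...,2]>s[2]-.15)&(P[...,2]<s[2]-.075)&(hs[...,1]>110)
    X=P[m]
    if len(X)<10: print(n,'few');continue
    print(n,'block',len(X),'lo',np.percentile(X,2,axis=0).round(4),'hi',np.percentile(X,98,axis=0).round(4))
    F=X[abs(X[:,1]-(s[1]+.026))<.006]
    for k in range(3):
      zz=s[2]-.147+np.array([.005,.022])+k*.018; f=F[(F[:,2]>zz[0])&(F[:,2]<zz[1])]
      if len(f)>5: print('   z',zz.round(3),'x',f[:,0].min().round(4),f[:,0].max().round(4),'y',np.median(f[:,1]).round(4))
E
python3 blk.py
```

```text
side block 379 lo [ 0.5552 -0.0435  0.0677] hi [0.5981 0.0064 0.1301]
   z [0.068 0.085] x 0.5552 0.5992 y 0.0039
   z [0.086 0.103] x 0.556 0.5981 y 0.004
   z [0.104 0.121] x 0.5547 0.5997 y 0.004
top block 31 lo [ 0.5547 -0.0217  0.0981] hi [0.5874 0.0071 0.132 ]
```

```bash
python3 -m creep '{"xyz":[[8,0,-1],[15,0,-1],[15,0,0],[15,0,0],[15,0,0],[12,0,0],[8,0,0],[3,0,0],[0,0,0],[0,0,0],[0,0,0]],"twist":[[0,0,0],[0,0,0],[0,0,0],[0,0,0],[0,0,0],[0,0,0],[0,0,0],[0,0,0],[0,0,0],[0,0,0],[0,0,0]]}'; python3 st.py; python3 blk.py
python3 - <<'E'
from h import *
c=cam('side'); cv2.imwrite('pics/g4.png',cv2.resize(c['img'][120:260,190:330],None,fx=4,fy=4)[:,:,::-1])
E
```

```text
time: 14.8
position: [0.6712, -0.0204, 0.2089]
eef_rot: [-0.0, 0.003, 1.0, 0.0]
ft_force: [-0.9, -0.4, -2.4]
gripper_width: 0.465
grip_force: 50.0
14.8 pos [671.2 -20.4 208.9] x [-1.     0.006  0.001] y [0.006 1.    0.   ] z [-0.001  0.    -1.   ] j [-0.16  0.41  1.28 -0.    1.46 -1.72] F [-0.9 -0.4 -2.4] 0.46465376280309373 50.0
side block 319 lo [ 0.6468 -0.0438  0.0655] hi [0.6896 0.0062 0.1292]
   z [0.067 0.084] x 0.6475 0.6905 y 0.0037
   z [0.085 0.102] x 0.6464 0.6844 y 0.0039
   z [0.103 0.12 ] x 0.6472 0.6789 y 0.0036
top few
```

View pics/g4.png

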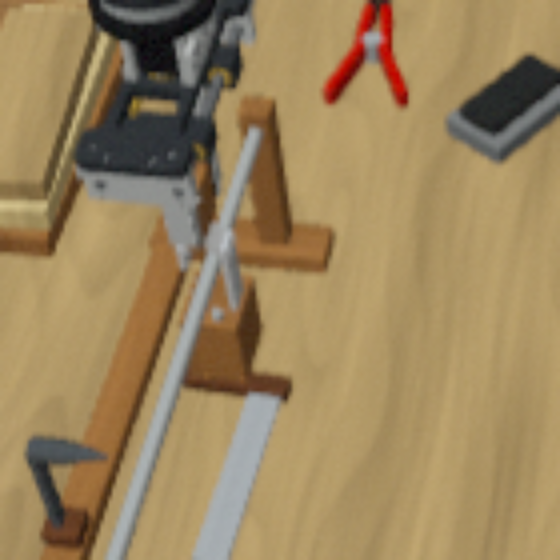

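The bar now passes in front of the strap (crop (222,240)), with the block below it at (225,345). There is no contact force, so I lower the hook.

```bash
python3 -m creep '{"xyz":[[0,0,-6],[0,0,-8],[0,0,-8],[0,0,-6],[0,0,-3],[0,0,-2],[0,0,-1],[0,0,0],[0,0,0]],"twist":[[0,0,0],[0,0,0],[0,0,0],[0,0,0],[0,0,0],[0,0,0],[0,0,0],[0,0,0],[0,0,0]]}'; python3 st.py; python3 blk.py
```

```text
time: 15.7
position: [0.6719, -0.0205, 0.1751]
eef_rot: [0.0, 0.003, 1.0, -0.0]
ft_force: [0.1, 0.2, -2.4]
gripper_width: 0.466
grip_force: 50.0
15.7 pos [671.9 -20.5 175.1] x [-1.     0.006 -0.   ] y [ 0.006  1.    -0.   ] z [ 0. -0. -1.] j [-0.16  0.43  1.31 -0.    1.4  -1.72] F [ 0.1  0.2 -2.4] 0.4659678348864068 50.0
side block 338 lo [ 0.6475 -0.0427  0.0322] hi [0.6888 0.0056 0.0959]
   z [0.033 0.05 ] x 0.6488 0.6918 y 0.0036
   z [0.051 0.068] x 0.6478 0.691 y 0.0037
   z [0.069 0.086] x 0.648 0.6901 y 0.004
top few
```

```bash
python3 -m creep '{"xyz":[[0,0,-1],[0,4,0],[0.1,8,0],[0.1,10,0],[0.1,10,0],[0.1,10,0],[0.1,10,0],[0.1,10,0],[0.1,10,0],[0.1,10,0],[0.1,10,0],[0.1,10,0],[0.1,10,0],[0.1,10,0],[0.1,10,0],[0,8,0],[0,4,0],[0,2,0],[0,0,0],[0,0,0]],"twist":[[0,0,0],[0,0,0],[0,0,0],[0,0,0],[0,0,0],[0,0,0],[0,0,0],[0,0,0],[0,0,0],[0,0,0],[0,0,0],[0,0,0],[0,0,0],[0,0,0],[0,0,0],[0,0,0],[0,0,0],[0,0,0],[0,0,0],[0,0,0]]}'; python3 st.py; python3 blk.py
```

```text
time: 17.47
position: [0.6734, 0.1262, 0.1742]
eef_rot: [0.0, 0.003, 1.0, 0.001]
ft_force: [3.4, 1.2, 1.5]
gripper_width: 0.459
grip_force: 50.0
17.47 pos [673.4 126.2 174.2] x [-1.     0.006 -0.001] y [0.006 1.    0.002] z [ 0.001  0.002 -1.   ] j [ 0.06  0.46  1.28  0.    1.41 -1.51] F [3.4 1.2 1.5] 0.4588102427714648 50.0
side block 389 lo [0.6489 0.1053 0.0309] hi [0.6899 0.1542 0.0921]
   z [0.032 0.049] x 0.6491 0.6933 y 0.1526
   z [0.05  0.067] x 0.6487 0.6926 y 0.1525
   z [0.068 0.085] x 0.6494 0.6905 y 0.1525
top block 61 lo [0.6473 0.1005 0.0446] hi [0.6817 0.1163 0.0965]
```

```bash
python3 -m creep '{"xyz":[[0.5,-1,0],[0.5,-1,0],[0,0,-0.5],[0,0,0],[0,0,0]],"twist":[[0,0,0],[0,0,0],[0,0,0],[0,0,0],[0,0,0]]}'; python3 st.py; python3 -m creep '{"xyz":[[0,0,0],[0,0,0],[0,0,0],[0,0,0],[0,0,0],[0,0,0],[0,0,0],[0,0,0],[0,0,0],[0,0,0]],"twist":[[0,0,0],[0,0,0],[0,0,0],[0,0,0],[0,0,0],[0,0,0],[0,0,0],[0,0,0],[0,0,0],[0,0,0]]}' 100; python3 blk.py
```

```text
time: 17.98
position: [0.674, 0.1237, 0.1736]
eef_rot: [-0.0, 0.003, 1.0, 0.0]
ft_force: [1.8, 2.4, 2.3]
gripper_width: 0.468
grip_force: 50.0
17.98 pos [674.  123.7 173.6] x [-1.     0.006  0.   ] y [0.006 1.    0.   ] z [-0.  0. -1.] j [ 0.06  0.46  1.27  0.    1.41 -1.51] F [1.8 2.4 2.3] 0.4676330117242468 50.0
time: 18.82
position: [0.6741, 0.1235, 0.1735]
eef_rot: [0.0, 0.003, 1.0, -0.0]
ft_force: [-0.6, 0.2, -0.4]
gripper_width: 1.003
grip_force: 0.0
side block 386 lo [0.6498 0.1024 0.0298] hi [0.6909 0.1516 0.0916]
   z [0.032 0.049] x 0.6496 0.6922 y 0.1494
   z [0.05  0.067] x 0.6504 0.6933 y 0.1496
   z [0.068 0.085] x 0.6495 0.6926 y 0.1497
top block 61 lo [0.6483 0.0971 0.0398] hi [0.6852 0.1128 0.0946]
```

```bash
python3 -m creep '{"xyz":[[0,0,6],[0,0,12],[0,0,20],[0,0,20],[0,0,20],[0,0,20],[0,0,20],[0,0,10],[0,0,0],[0,0,0],[0,0,0],[0,0,0],[0,0,0],[0,0,0],[0,0,0],[0,0,0]],"twist":[[0,0,0],[0,0,0],[0,0,0],[0,0,0],[0,0,0],[0,0,0],[0,0,0],[0,0,0],[0,0,0],[0,0,0],[0,0,0],[0,0,0],[0,0,0],[0,0,0],[0,0,0],[0,0,0]]}';python3 - <<'E'
from h import *
c=cam('side'); P=cloud(c); hs=cv2.cvtColor(c['img'],cv2.COLOR_RGB2HSV)
m=(c['range_z']>0)&(abs(P[...,1]-.1496)<.005)&(abs(P[...,0]-.671)<.03)&(P[...,2]>.025)&(P[...,2]<.1)&(hs[...,1]>110)
F=P[m]
for a,b in((.03,.05),(.05,.07),(.07,.09)):
    f=F[(F[:,2]>a)&(F[:,2]<b)]; print(f[:,0].min(),f[:,0].max(),np.median(f[:,1]))
print(F[:,2].min(),F[:,2].max())
cv2.imwrite('pics/g5.png',cv2.resize(c['img'][120:320,160:360],None,fx=2.9,fy=2.9)[:,:,::-1])
E
```

```text
time: 20.25
position: [0.674, 0.1235, 0.301]
eef_rot: [-0.0, 0.003, 1.0, -0.0]
ft_force: [0.2, 0.9, -0.1]
gripper_width: 0.997
grip_force: 0.0
0.6506650133785363 0.692624882237159 0.1497314728350707
0.650244844009765 0.6933587584625549 0.1497770579250437
0.650566951961442 0.6884437500071092 0.14923406636077147
0.025002654212776587 0.09295913682360069
```

View pics/g5.png

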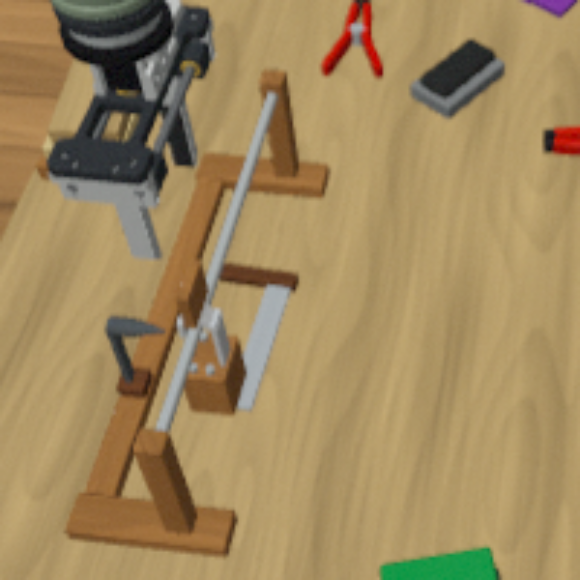

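The hanger hangs upright on the bar (crop (205,340)) in line with the pointer tip at (160,328). The gripper is clear above it and the bystanders look unmoved.

```bash
python3 -c "
from cell import close_job
print(close_job())"
```

```text
the job is handed in; nothing more can be done
None
```

I stood the hanger on its foot and let go, then hooked it about 145 mm from the pointer, slid it into line (within about 1 mm by camera), left it hanging freely and upright, and handed the job in; no verdict came back.

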